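# Put the screw tins right and close the caddy with its top tray

### The job

On the market stall's two-tier caddy the red and the blue screw tin stand in each other's holders: swap them, and put the yellow tin from the bench into the yellow holder, so that every tin stands flat in the holder of its own colour. Only then set the loose top tray on the caddy, with its four corner holes down over the four posts, until it sits fully and level on all of them. Keep the tins upright, and leave the cream tape roll and the laser meter where they are.

Things in the scene. Friction and masses are not known exactly. Their poses are not given: they have to be found in the camera images.
- red_tin_center (a point): red screw tin: plain cylinder 44 mm in diameter and 58 mm high, steel with a red ribbed lid and red band, about 0.2 kg; point at its centre, half-way up (29 mm above its underside), z up; it is gripped across its diameter. At the start it stands in the blue holder
- blue_tin_center (a point): blue screw tin: plain cylinder 44 mm in diameter and 58 mm high, steel with a blue ribbed lid and blue band, about 0.2 kg; point at its centre, half-way up (29 mm above its underside), z up; it is gripped across its diameter. At the start it stands in the red holder
- yellow_tin_center (a point): yellow screw tin: plain cylinder 44 mm in diameter and 58 mm high, steel with a yellow ribbed lid and yellow band, about 0.2 kg; point at its centre, half-way up (29 mm above its underside), z up; it is gripped across its diameter. At the start it stands on the bench in front of the caddy
- red_holder: the red tin's place: a shallow round red plastic cup fixed on the caddy's deck, 66 mm outside, 58 mm inside, rim 10 mm high, floor 3 mm thick; origin at the centre of its underside (10 mm above the bench), z up. A tin standing flat in it has its centre 32 mm above this origin
- blue_holder: the blue tin's place: a shallow round blue plastic cup fixed on the caddy's deck, 66 mm outside, 58 mm inside, rim 10 mm high, floor 3 mm thick; origin at the centre of its underside (10 mm above the bench), z up. A tin standing flat in it has its centre 32 mm above this origin
- yellow_holder: the yellow tin's place: a shallow round yellow plastic cup fixed on the caddy's deck, 66 mm outside, 58 mm inside, rim 10 mm high, floor 3 mm thick; origin at the centre of its underside (10 mm above the bench), z up. A tin standing flat in it has its centre 32 mm above this origin
- stand: the fixed caddy: grey deck 128 x 284 x 10 mm flat on the bench, holders in a row 80 mm apart along its y. Origin: centre of its underside; y long side, x across, z up. Four posts at x +-50, y +-128 mm: 20 mm thick up to a flat shoulder 88 mm above the bench, then a spigot 10 mm thick that tapers from 97 mm to a 4 mm tip at 110 mm
- tray_handle (a point): the loose top tray, 128 x 284 mm, 0.5 kg, sockets fixed in its ends; 8 mm floor with black-edged 16 mm corner holes at x +-50, y +-128, rim 28 mm high. Point: centre of its black handle bar (100 mm along y, the long axis; 12 thick, 16 high, legs at the ends), above the tray's centre, 58 mm above its underside, z up. Alike both ways round. Starts on the bench; seated, the point is 146 mm above the bench
- tape_roll_center (a point): bystander: roll of cream masking tape lying flat behind the caddy, 100 mm in diameter, 36 mm high; point at its centre, half-way up
- meter_center (a point): bystander: black and orange laser distance meter lying near the tray's end, 112 (x) x 50 (y) x 27 mm high; point at its centre, half-way up
Not all that is in view belongs to the job. Of the things that look like the part that bears yellow_tin_center, the larger one is meant.

How it is judged:
By the outcome, as a careful person would: the job done as asked, in the order asked, and still so for the second after the job is handed in, with the robot touching nothing.
It also fails if it takes over 112 s, if anything falls off the work surface, if the arm or the gripper's body presses on something with over 40 N, if the wrist force passes 120 N, or if a joint passes its speed limit or range.

### The arm

A 6-joint arm with a two-finger parallel gripper is mounted at the origin on the work surface. World frame = base frame: x ahead of the robot, y to its left, z up, the work surface at z = 0. Lengths are in m, angles in degrees, forces in N, time in s.
With the tool pointing down it reaches from about 0.4 to 0.825 m from the base axis. Payload 7 kg.
Tool frame: the origin (TCP) lies at the very end of the fingers, on their centre line; the grasp point (between the pads) lies 19 mm behind it (hold_point_z is the distance from the TCP to the grasp point, in m); x points along the fingers, y is the direction in which the jaws open and shut, and the axes are right-handed (so a half turn about x gives the same grasp; the last joint's range is limited). The gripper opens to 88 mm and grips with 3 to 60 N. Pads are 19 mm wide; open, the fingers measure 130 mm over their backs; the gripper's body (78 mm by 193 mm) begins 47 mm behind the grasp point.
Start: joints at [-49.555, 20.546, 0.682, 0, -70.136, -16.507], TCP at [0.274, -0.617, 0.227] pointing down, gripper open.
Joint ranges: [-176.03, 176.03], [-82.01, 121.73], [-58.28, 71.71], [-173.87, 95.51], [-174.79, -0.11], [-173.66, 173.66]. Speed limits (degrees/s): [136.94, 136.94, 172.46, 180, 180, 180].

### API

Orientations are given as [roll, pitch, yaw] about the fixed x, y, z axes, in that order (R = Rz(yaw) Ry(pitch) Rx(roll)).
In Python, from plant import * gives the robot as it stands.
- The arm moves only by the shell command python3 -m crank 'ROWS'. ROWS is a JSON object of lists of equal length, an entry for each row: "delta_pos": the shift along the tool's x, y, z in m, a list of three; "turn": the turn, a rotation vector about the tool's x, y, z in degrees, a list of three; "grip": the opening, from 0 (shut) to 1 (fully open). A call has 1 to 12 rows; each row is the pose to reach, as a shift and turn from the pose commanded when the call began, along the tool's axes at that moment; what a row does not reach only later rows make up. A row lasts 1/12 s, in which the tool goes at most 41.7 mm and 7.16 degrees, less where a joint would pass 70% of its speed; a pose out of reach is approached as far as the arm can. A call with a gripper value outside its range is refused whole. The fingers move at their own pace and stop on an object; the grip force is fixed at half the most. Time passes only in rows, so rows that repeat a pose let the fingers close. It gives the time, the measured TCP pose, the force and the opening at its end, in the units of the state.
- get_obs(): the state, without advancing time (a new reading comes with each control period).
- snapshot(name): name is "scene" or "top"; returns a dict with "pixels" (400x640x3 uint8, blue, green, red), "range_z" (400x640 float32, m along the optical axis (not along the pixel's ray), 0 where there is no reading), "camera_matrix" (3x3 intrinsics, pixels), "eye" and "rotation" of the camera in the world. Camera axes: x right, y up, looking along -z (the intrinsics and any distortion apply to the point x, -y, -z); pixel columns grow to the right and rows downward; lengths in m; the calibration is good to about 2 mm. A picture is of the moment at which its call begins.
- close_job(): hands the job in, once; it reports no verdict.
The state is a dict: "clock": time; "joint_pos": joint angles; "qvel": joint speeds; "tau": joint torques, N m; "tool_pos": TCP position; "orientation": TCP orientation; "force": force on the tool from outside, world axes, zero at the start; "moment": the same for the moment, N m; "opening": finger opening in m.
Only numpy, scipy, OpenCV 4.12 (cv2) and the standard library are available. Lean on these libraries where they do the work, as an engineer would, in place of code of your own. Each camera call takes 0.05 s, during which the arm holds its last target. There are 200 camera calls.

## Working session

There is one attempt and no reset: what is moved stays moved. The work goes in short steps, Python scripts to look and compute and a shell command to move; the robot and the scene stay as the last step left them, time stands still between calls to the robot, and variables do not carry over. Pictures are saved under pics/ and viewed, about 12 in all and at most 16, crops included, and the job is handed in when it is done.

```bash
mkdir -p pics; ls
cat > h.py <<'E'
from plant import *
import numpy as np, cv2
from scipy.spatial.transform import Rotation as R
def snap(n,f):
    s=snapshot(n); cv2.imwrite('pics/'+f+'.png',s['pixels']); np.savez('pics/'+f+'.npz',**s); return s
def world(s,u,v,z=None):
    "pixel -> world; with z given: intersect plane z, else use depth"
    K=np.array(s['camera_matrix']);M=np.array(s['rotation']);e=np.array(s['eye'])
    if M.shape!=(3,3): M=R.from_euler('xyz',M,degrees=True).as_matrix()
    d=M@np.array([(u-K[0,2])/K[0,0],-(v-K[1,2])/K[1,1],-1])
    t=(z-e[2])/d[2] if z is not None else s['range_z'][int(v),int(u)]
    return e+t*d
E
python3 - <<'E'
from h import *
o=get_obs();print(o)
for n in('scene','top'):
    s=snap(n,n+'0');print({k:v for k,v in s.items() if k not in('pixels','range_z')})
E
```

```text
pics
{'clock': 0.0, 'joint_pos': array([-4.95537294e+01,  2.05942943e+01,  6.32747395e-01, -1.97192110e-02,
       -7.01360750e+01, -1.65082291e+01]), 'qvel': array([ 0.02997529, -0.12811368,  0.04482648,  0.0058917 , -0.05164968,
       -0.01011631]), 'tau': array([-1.54287100e-03, -5.82713413e+01,  2.93057227e+01,  6.99752927e+00,
        6.93239534e-03, -1.30689054e-04]), 'tool_pos': array([ 0.27366272, -0.61649079,  0.22558389]), 'orientation': array([ 95.75810162,  89.90063312, 119.68942696]), 'force': array([ 0.05876305,  0.35883252, -0.19758129]), 'moment': array([ 0.04681486, -0.0261407 ,  0.0123274 ]), 'opening': 0.08748379100167233}
{'camera_matrix': array([[373.89945968,   0.        , 319.9304841 ],
       [  0.        , 373.89945968, 190.53041764],
       [  0.        ,   0.        ,   1.        ]]), 'eye': array([0.89558367, 0.22990061, 0.70634951]), 'rotation': array([ 33.66347074,   0.26086213, 125.63351981])}
{'camera_matrix': array([[486.92326864,   0.        , 320.91265159],
       [  0.        , 486.92326864, 196.80649048],
       [  0.        ,   0.        ,   1.        ]]), 'eye': array([0.34884837, 0.00484052, 1.0886634 ]), 'rotation': array([ 12.27123705,  -0.14779033, -95.60933737])}
```

View pics/scene0.png

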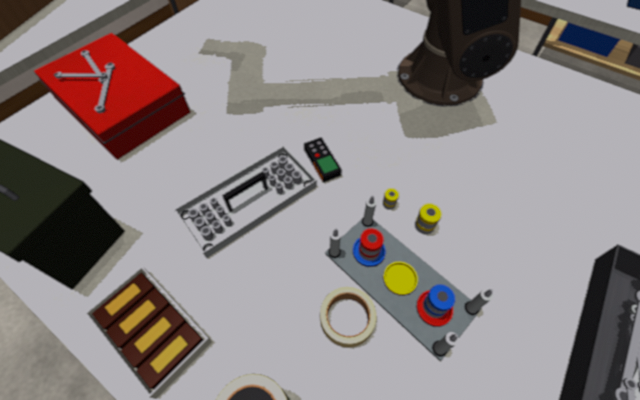

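View pics/top0.png

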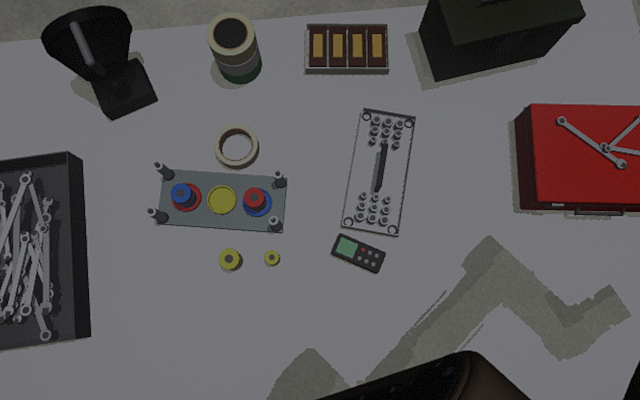

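```bash
cat >> h.py <<'E'
def cloud(s):
    K=np.array(s['camera_matrix']);M=R.from_euler('xyz',s['rotation'],degrees=True).as_matrix()
    v,u=np.mgrid[0:400,0:640];d=np.stack([(u-K[0,2])/K[0,0],-(v-K[1,2])/K[1,1],-np.ones(u.shape)],-1)
    return s['range_z'][...,None]*(d@M.T)+s['eye']
def hue(s): return cv2.cvtColor(s['pixels'],cv2.COLOR_BGR2HSV)
E
python3 - <<'E'
from h import *
for n in('scene0','top0'):
    s=dict(np.load(f'pics/{n}.npz'));P=cloud(s);z=P[...,2];print(n)
    X=P[...,0];Y=P[...,1]
    reg=(X>.3)&(X<.9)&(Y>-.4)&(Y<.45)&(s['range_z']>0)
    print('table z',np.median(z[reg&(abs(z)<.01)]))
    for lo,hi,nm in((.06,.08,'lids'),(.09,.13,'posts'),(.053,.075,'58'),(.02,.04,'rims')):
        m=(reg&(z>lo)&(z<hi)).astype(np.uint8)
        k,l,st,c=cv2.connectedComponentsWithStats(m)
        for i in range(1,k):
            if st[i,4]>8: p=P[l==i];print(nm,c[i].round(),st[i,4],np.r_[p.mean(0),p[:,2].max()].round(4),((p.min(0)+p.max(0))/2).round(4),np.median(s['pixels'][l==i],0))
i=cv2.imread('pics/top0.png')[130:280,140:430];cv2.imwrite('pics/c1.png',cv2.convertScaleAbs(cv2.resize(i,None,fx=2.7,fy=2.7,interpolation=2),alpha=1.6))
i=cv2.imread('pics/scene0.png')[130:370,170:500];cv2.imwrite('pics/c2.png',cv2.resize(i,None,fx=2.4,fy=2.4,interpolation=2))
E
```

```text
scene0
table z 4.554499820352831e-05
lids [243. 185.] 285 [ 0.6316 -0.1599  0.065   0.0682] [ 0.6303 -0.1603  0.0642] [25. 23. 24.]
lids [369. 210.] 50 [0.5343 0.086  0.0701 0.08  ] [0.5318 0.0845 0.0703] [70.  70.  68.5]
lids [ 97. 227.] 242 [ 0.8702 -0.3188  0.0698  0.0799] [ 0.8692 -0.3203  0.07  ] [ 7. 11. 10.]
lids [371. 239.] 432 [0.5866 0.1231 0.0702 0.0746] [0.5845 0.1221 0.0674] [ 16.  22. 173.]
lids [334. 243.] 45 [0.6324 0.0707 0.0704 0.0797] [0.6298 0.0693 0.0699] [70. 70. 69.]
lids [441. 297.] 559 [0.6113 0.2776 0.0702 0.0742] [0.6099 0.2774 0.0671] [175.  79.  24.]
lids [479. 300.] 73 [0.5781 0.333  0.0703 0.08  ] [0.5757 0.3349 0.0701] [68. 68. 67.]
lids [445. 344.] 58 [0.6766 0.3157 0.0699 0.0798] [0.673  0.3178 0.0699] [67.  67.  65.5]
posts [371. 199.] 34 [0.5294 0.0844 0.1008 0.1107] [0.5288 0.0837 0.1005] [99.5 97.  97. ]
posts [ 86. 217.] 581 [ 0.8704 -0.3186  0.1104  0.1299] [ 0.8697 -0.319   0.11  ] [ 7. 11. 10.]
posts [335. 232.] 34 [0.6275 0.0676 0.1008 0.1121] [0.6266 0.0667 0.1011] [97.5 94.  95. ]
posts [488. 292.] 49 [0.5728 0.3347 0.1006 0.1112] [0.5721 
[... 9511 characters left out ...]
571 0.1179 0.0216 0.0257] [0.5607 0.1197 0.0229] [118.  63.  38.]
rims [185. 210.] 11 [0.5799 0.2841 0.023  0.0264] [0.5802 0.2837 0.0233] [ 33.  33. 103.]
rims [360. 215.] 85 [ 0.5269 -0.1008  0.0338  0.0395] [ 0.5272 -0.1007  0.0299] [96. 91. 92.]
rims [163. 217.] 29 [0.5654 0.3315 0.0299 0.0397] [0.5678 0.3339 0.0299] [46. 45. 44.]
rims [372. 218.] 85 [ 0.5196 -0.1264  0.0341  0.0395] [ 0.52   -0.1268  0.03  ] [98. 94. 93.]
rims [277. 228.] 15 [0.5185 0.0831 0.0289 0.0386] [0.5207 0.0835 0.0293] [46. 45. 44.]
rims [358. 253.] 1184 [ 0.4469 -0.088   0.0277  0.034 ] [ 0.4476 -0.0887  0.027 ] [43. 41. 41.]
rims [238. 263.] 33 [0.4501 0.1729 0.0289 0.0387] [0.4543 0.1769 0.0294] [37. 46. 48.]
```

View pics/c1.png

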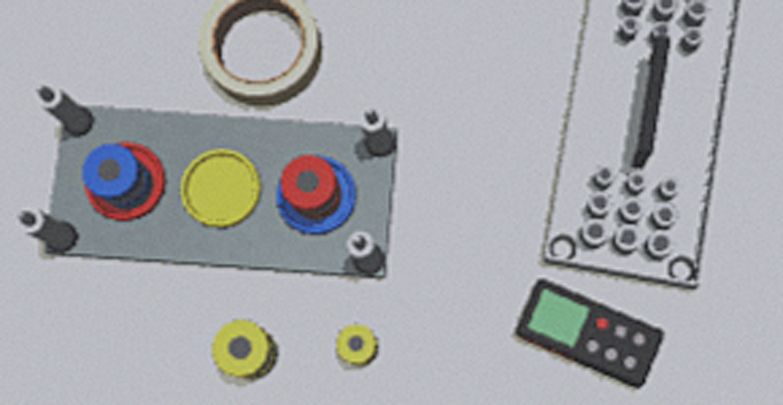

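View pics/c2.png

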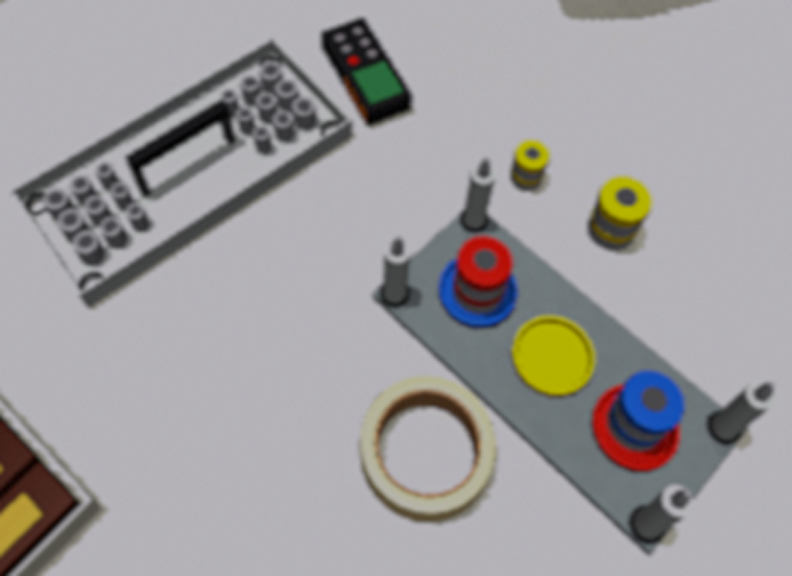

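```bash
cat >> h.py <<'E'
def go(x,y,z,jaw):
    "delta_pos / turn in present tool axes to tool-down pose with jaw axis at world angle jaw (deg), nearest half turn"
    o=get_obs();A=R.from_euler('xyz',o['orientation'],degrees=True)
    for k in(0,180):
        a=np.radians(jaw+k);yy=[np.cos(a),np.sin(a),0];xx=[0,0,-1]
        B=R.from_matrix(np.column_stack([xx,yy,np.cross(xx,yy)]))
        t=(A.inv()*B).as_rotvec(degrees=True)
        print('d',A.inv().apply(np.array([x,y,z])-o['tool_pos']).round(4),'turn',t.round(2))
    print('j',o['joint_pos'].round(1),'tcp',o['tool_pos'].round(4),'F',o['force'].round(1),'open',round(o['opening'],4),'t',round(o['clock'],2))
E
python3 - <<'E'
from h import *
go(.5835,.1235,.15,-9.7)
for n in('scene0','top0'):
    s=dict(np.load(f'pics/{n}.npz'));P=cloud(s)
    m=(P[...,2]>.06)&(P[...,2]<.07)&(abs(P[...,0]-.63)<.07)&(abs(P[...,1]+.16)<.06)
    print(cv2.fitLine(P[m][:,:2].astype(np.float32),2,0,.01,.01).ravel(),cv2.minAreaRect((P[m][:,:2]*1000).astype(np.float32)))
E
```

```text
d [0.0764 0.5506 0.5834] turn [ 1.2363e+02 -1.0000e-01 -4.0000e-02]
d [0.0764 0.5506 0.5834] turn [-5.637e+01  3.000e-02 -8.000e-02]
j [-49.6  20.6   0.6  -0.  -70.1 -16.5] tcp [ 0.2737 -0.6166  0.2257] F [-0.8  1.3 -0.7] open 0.0874 t 0.1
[ 0.961601   -0.2744512   0.63163084 -0.15993974] ((630.510498046875, -160.21595764160156), (13.452820777893066, 99.31318664550781), 73.87678527832031)
[ 0.9609704  -0.27665123  0.6282393  -0.15766412] ((629.4459838867188, -158.07913208007812), (12.4371976852417, 99.89544677734375), 73.76435852050781)
```

```bash
python3 -m crank '{"delta_pos":[[0,0.55,0.583],[0,0.55,0.583],[0,0.55,0.583],[0,0.55,0.583],[0,0.55,0.583],[0,0.55,0.583],[0,0.55,0.583],[0,0.55,0.583],[0,0.55,0.583],[0,0.55,0.583],[0,0.55,0.583],[0,0.55,0.583]],"turn":[[-56.4,0,0],[-56.4,0,0],[-56.4,0,0],[-56.4,0,0],[-56.4,0,0],[-56.4,0,0],[-56.4,0,0],[-56.4,0,0],[-56.4,0,0],[-56.4,0,0],[-56.4,0,0],[-56.4,0,0]],"grip":[1,1,1,1,1,1,1,1,1,1,1,1]}'; python3 -c "
from h import *
go(.5835,.1235,.14,-9.7)"
```

```text
clock: 1.1
tool_pos: [0.4671, -0.1537, 0.2266]
orientation: [-51.3, 90.0, 29.1]
force: [1.2, -0.9, 0.2]
opening: 0.0877
d [ 0.0867 -0.0682  0.2928] turn [-1.7995e+02 -2.0000e-02  1.0000e-02]
d [ 0.0867 -0.0682  0.2928] turn [0.05 0.01 0.01]
j [  4.7   3.1 -21.8  -0.  -65.1 -14.4] tcp [ 0.4671 -0.1537  0.2266] F [ 1.2 -0.9  0.2] open 0.0877 t 1.1
```

```bash
python3 -m crank '{"delta_pos":[[0,-0.068,0.293],[0,-0.068,0.293],[0,-0.068,0.293],[0,-0.068,0.293],[0,-0.068,0.293],[0,-0.068,0.293],[0,-0.068,0.293],[0.087,-0.068,0.293],[0.087,-0.068,0.293],[0.087,-0.068,0.293],[0.087,-0.068,0.293],[0.087,-0.068,0.293]],"turn":[[0,0,0],[0,0,0],[0,0,0],[0,0,0],[0,0,0],[0,0,0],[0,0,0],[0,0,0],[0,0,0],[0,0,0],[0,0,0],[0,0,0]],"grip":[1,1,1,1,1,1,1,1,1,1,1,1]}'; python3 -c "
from h import *
snap('scene','a1')
cv2.imwrite('pics/a1c.png',cv2.resize(cv2.imread('pics/a1.png')[120:370,270:520],None,fx=2.3,fy=2.3,interpolation=2))
go(.5835,.1235,.045,-9.7)"
```

```text
clock: 2.1
tool_pos: [0.5839, 0.1213, 0.141]
orientation: [-124.7, 89.9, -44.3]
force: [-0.5, -0.5, 1.0]
opening: 0.0876
d [0.097  0.0016 0.0017] turn [-1.7996e+02 -2.3000e-01  9.0000e-02]
d [0.097  0.0016 0.0017] turn [0.04 0.06 0.15]
j [ 30.5  17.1 -16.2   0.1 -56.6 -40.2] tcp [0.5845 0.1215 0.142 ] F [-0.2  0.2 -0.5] open 0.0878 t 2.15
```

View pics/a1c.png

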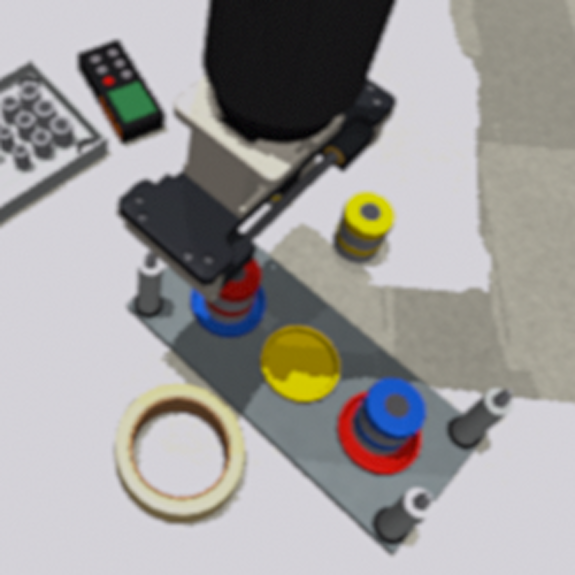

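The jaws straddle the red tin's lid (crop 235,275), with the body clear of the posts; descending and gripping.

```bash
python3 -m crank '{"delta_pos":[[0.03,0.0016,0.0017],[0.06,0.0016,0.0017],[0.085,0.0016,0.0017],[0.097,0.0016,0.0017],[0.097,0.0016,0.0017],[0.097,0.0016,0.0017],[0.097,0.0016,0.0017],[0.097,0.0016,0.0017],[0.097,0.0016,0.0017],[0.097,0.0016,0.0017],[0.097,0.0016,0.0017],[0.097,0.0016,0.0017]],"turn":[[0,0,0],[0,0,0],[0,0,0],[0,0,0],[0,0,0],[0,0,0],[0,0,0],[0,0,0],[0,0,0],[0,0,0],[0,0,0],[0,0,0]],"grip":[1,1,1,1,1,0.3,0.3,0.3,0.3,0.3,0.3,0.3]}'; python3 -c "
from h import *
go(.598,.2016,.045,-9.7)"
```

```text
clock: 3.15
tool_pos: [0.5821, 0.1237, 0.0429]
orientation: [-52.6, 90.0, 27.7]
force: [-0.0, -1.2, 0.4]
opening: 0.0462
d [-0.002  -0.0026  0.0795] turn [-1.7996e+02 -4.0000e-02  3.0000e-02]
d [-0.002  -0.0026  0.0795] turn [0.04 0.02 0.02]
j [ 30.8  23.3 -22.2   0.  -44.5 -40.5] tcp [0.5821 0.1237 0.0429] F [-0.  -1.2  0.4] open 0.0462 t 3.15
```

```bash
python3 -m crank '{"delta_pos":[[0,0,0],[0,0,0],[0,0,0],[-0.02,0,0],[-0.05,0,0],[-0.05,-0.001,0.03],[-0.05,-0.003,0.06],[-0.05,-0.003,0.08],[-0.05,-0.003,0.08],[-0.05,-0.003,0.08],[-0.05,-0.003,0.08],[-0.05,-0.003,0.08]],"turn":[[0,0,0],[0,0,0],[0,0,0],[0,0,0],[0,0,0],[0,0,0],[0,0,0],[0,0,0],[0,0,0],[0,0,0],[0,0,0],[0,0,0]],"grip":[0.3,0.3,0.3,0.3,0.3,0.3,0.3,0.3,0.3,0.3,0.3,0.3]}'; python3 -c "
from h import *
go(.598,.2016,.0435,-9.7)"
```

```text
clock: 4.15
tool_pos: [0.5977, 0.2011, 0.092]
orientation: [130.6, 89.9, -149.1]
force: [-0.1, -1.1, -1.1]
opening: 0.0429
d [ 0.0485 -0.0002  0.0006] turn [-1.7999e+02  1.0000e-01 -9.0000e-02]
d [ 0.0485 -0.0002  0.0006] turn [ 0.01 -0.06 -0.07]
j [ 36.3  22.9 -14.7  -0.  -52.5 -46. ] tcp [0.5977 0.2011 0.092 ] F [-0.1 -1.1 -1.1] open 0.0429 t 4.15
```

```bash
python3 -m crank '{"delta_pos":[[0.02,0,0.0005],[0.04,0,0.0005],[0.0485,0,0.0005],[0.0485,0,0.0005],[0.0485,0,0.0005],[0.0485,0,0.0005],[0.0485,0,0.0005],[0.0485,0,0.0005],[0.0485,0,0.0005],[0.0485,0,0.0005],[0.03,0,0.0005],[-0.03,0,0.0005]],"turn":[[0,0,0],[0,0,0],[0,0,0],[0,0,0],[0,0,0],[0,0,0],[0,0,0],[0,0,0],[0,0,0],[0,0,0],[0,0,0],[0,0,0]],"grip":[0.3,0.3,0.3,0.3,0.3,1,1,1,1,1,1,1]}'; python3 -c "
from h import *
go(.609,.2785,.13,-9.7)"
```

```text
clock: 5.15
tool_pos: [0.5951, 0.2007, 0.0995]
orientation: [128.0, 89.4, -151.7]
force: [0.3, 0.1, -0.5]
opening: 0.0842
d [-0.031  -0.0003  0.0788] turn [179.98  -0.72   0.56]
d [-0.031  -0.0003  0.0788] turn [-0.02 -0.36 -0.46]
j [ 36.4  22.5 -14.2  -0.1 -53.9 -46. ] tcp [0.5951 0.2007 0.0995] F [ 0.3  0.1 -0.5] open 0.0842 t 5.15
```

```bash
python3 -m crank '{"delta_pos":[[-0.01,0.002,0.02],[-0.01,0.002,0.05],[-0.01,0.002,0.078],[-0.01,0.002,0.078],[-0.01,0.002,0.078],[0.03,0.002,0.078],[0.06,0.002,0.078],[0.079,0.002,0.078],[0.079,0.002,0.078],[0.079,0.002,0.078],[0.079,0.002,0.078],[0.079,0.002,0.078]],"turn":[[0,0,0],[0,0,0],[0,0,0],[0,0,0],[0,0,0],[0,0,0],[0,0,0],[0,0,0],[0,0,0],[0,0,0],[0,0,0],[0,0,0]],"grip":[1,1,1,1,1,1,1,1,1,1,0.3,0.3]}'; python3 -c "
from h import *
go(.609,.2785,.044,-9.7)
snap('scene','a2')
cv2.imwrite('pics/a2c.png',cv2.resize(cv2.imread('pics/a2.png')[120:370,270:520],None,fx=2.3,fy=2.3,interpolation=2))"
```

```text
clock: 6.15
tool_pos: [0.6107, 0.2802, 0.0273]
orientation: [-46.0, 89.8, 34.4]
force: [-0.1, -0.9, -0.7]
opening: 0.0796
d [-0.0167  0.0013 -0.002 ] turn [-179.96   -0.19    0.19]
d [-0.0167  0.0013 -0.002 ] turn [0.04 0.12 0.12]
j [ 41.2  30.1 -12.5   0.  -47.2 -50.9] tcp [0.6107 0.2802 0.0273] F [-0.1 -0.9 -0.7] open 0.0796 t 6.15
```

View pics/a2c.png

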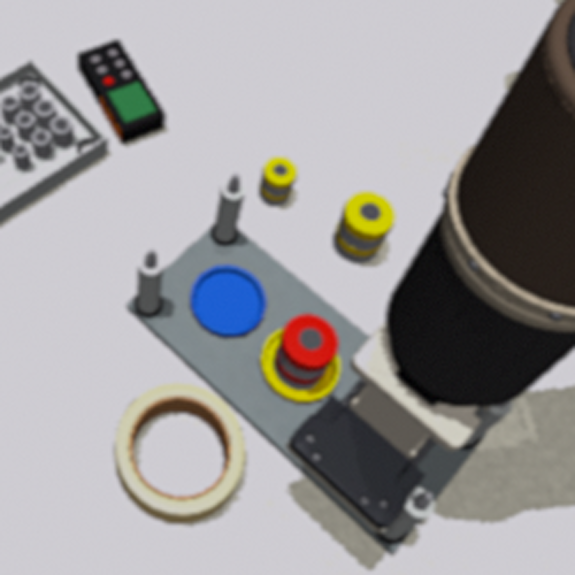

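Red stands in the yellow holder (crop 308,345); I'm 17 mm too low at the blue tin, so I raise before closing.

```bash
python3 -m crank '{"delta_pos":[[-0.017,0.001,-0.002],[-0.017,0.001,-0.002],[-0.017,0.001,-0.002],[-0.017,0.001,-0.002],[-0.017,0.001,-0.002],[-0.017,0.001,-0.002],[-0.017,0.001,-0.002],[-0.017,0.001,-0.002],[-0.017,0.001,-0.002],[-0.017,0.001,-0.002],[-0.05,0.001,-0.002],[-0.05,0.001,-0.002]],"turn":[[0,0,0],[0,0,0],[0,0,0],[0,0,0],[0,0,0],[0,0,0],[0,0,0],[0,0,0],[0,0,0],[0,0,0],[0,0,0],[0,0,0]],"grip":[1,1,0.3,0.3,0.3,0.3,0.3,0.3,0.3,0.3,0.3,0.3]}'; python3 -c "
from h import *
go(.5845,.1227,.13,-9.7)"
```

```text
clock: 7.2
tool_pos: [0.6104, 0.279, 0.0795]
orientation: [-56.0, 89.7, 24.4]
force: [1.8, 1.3, -0.5]
opening: 0.043
d [-0.051  -0.0007 -0.1583] turn [-179.89   -0.39    0.26]
d [-0.051  -0.0007 -0.1583] turn [0.1  0.17 0.25]
j [ 41.2  26.7 -10.3   0.1 -52.7 -50.9] tcp [0.6104 0.279  0.0795] F [ 1.8  1.3 -0.5] open 0.043 t 7.2
```

```bash
python3 -m crank '{"delta_pos":[[-0.03,0,0],[-0.055,0,0],[-0.055,-0.001,-0.03],[-0.055,-0.001,-0.065],[-0.055,-0.001,-0.1],[-0.055,-0.001,-0.13],[-0.055,-0.001,-0.158],[-0.055,-0.001,-0.158],[-0.055,-0.001,-0.158],[-0.055,-0.001,-0.158],[-0.055,-0.001,-0.158]],"turn":[[0,0,0],[0,0,0],[0,0,0],[0,0,0],[0,0,0],[0,0,0],[0,0,0],[0,0,0],[0,0,0],[0,0,0],[0,0,0]],"grip":[0.3,0.3,0.3,0.3,0.3,0.3,0.3,0.3,0.3,0.3,0.3]}'; python3 -c "
from h import *
go(.5845,.1227,.0445,-9.7)"
```

```text
clock: 8.12
tool_pos: [0.583, 0.1226, 0.1302]
orientation: [-41.5, 90.0, 38.9]
force: [-0.2, -0.6, -3.2]
opening: 0.0429
d [ 0.0857 -0.0015  0.0003] turn [-1.7994e+02 -2.0000e-02  2.0000e-02]
d [ 0.0857 -0.0015  0.0003] turn [0.06 0.01 0.01]
j [ 30.7  17.7 -17.   -0.  -55.3 -40.3] tcp [0.583  0.1226 0.1302] F [-0.2 -0.6 -3.2] open 0.0429 t 8.12
```

```bash
python3 -m crank '{"delta_pos":[[0.03,-0.0015,0],[0.06,-0.0015,0],[0.08,-0.0015,0],[0.086,-0.0015,0],[0.086,-0.0015,0],[0.086,-0.0015,0],[0.086,-0.0015,0],[0.086,-0.0015,0],[0.086,-0.0015,0],[0.086,-0.0015,0],[0.06,-0.0015,0],[0.03,-0.0015,0]],"turn":[[0,0,0],[0,0,0],[0,0,0],[0,0,0],[0,0,0],[0,0,0],[0,0,0],[0,0,0],[0,0,0],[0,0,0],[0,0,0],[0,0,0]],"grip":[0.3,0.3,0.3,0.3,0.3,0.3,1,1,1,1,1,1]}'; python3 -c "
from h import *
go(.598,.2016,.13,-9.7)"
```

```text
clock: 9.12
tool_pos: [0.5827, 0.1209, 0.099]
orientation: [126.5, 89.7, -153.2]
force: [0.1, 0.4, -0.5]
opening: 0.0778
d [-0.0312 -0.0014  0.082 ] turn [-179.98    0.33   -0.24]
d [-0.0312 -0.0014  0.082 ] turn [ 0.02 -0.16 -0.21]
j [ 30.5  19.6 -18.8  -0.  -51.8 -40.2] tcp [0.5827 0.1209 0.099 ] F [ 0.1  0.4 -0.5] open 0.0778 t 9.12
```

Move over the yellow holder to take red.

```bash
python3 -m crank '{"delta_pos":[[-0.03,-0.001,0.02],[-0.03,-0.001,0.05],[-0.03,-0.001,0.081],[-0.03,-0.001,0.081],[-0.03,-0.001,0.081],[-0.03,-0.001,0.081],[0,-0.001,0.081],[0,-0.001,0.081],[0,-0.001,0.081],[0,-0.001,0.081]],"turn":[[0,0,0],[0,0,0],[0,0,0],[0,0,0],[0,0,0],[0,0,0],[0,0,0],[0,0,0],[0,0,0],[0,0,0]],"grip":[1,1,1,1,1,1,1,1,1,1]}'; python3 -c "
from h import *
snap('scene','a3')
cv2.imwrite('pics/a3c.png',cv2.resize(cv2.imread('pics/a3.png')[120:370,270:520],None,fx=2.3,fy=2.3,interpolation=2))
go(.598,.2016,.044,-9.7)"
```

```text
clock: 9.95
tool_pos: [0.5991, 0.2007, 0.101]
orientation: [-155.3, 90.0, -75.0]
force: [1.1, 0.1, 0.2]
opening: 0.0875
d [0.0574 0.0015 0.0002] turn [-1.7998e+02 -9.0000e-02  4.0000e-02]
d [0.0574 0.0015 0.0002] turn [0.02 0.02 0.06]
j [ 36.2  22.4 -14.1   0.  -53.5 -45.9] tcp [0.5994 0.2011 0.1014] F [-0.4  0.9  0.9] open 0.0873 t 10.0
```

View pics/a3c.png

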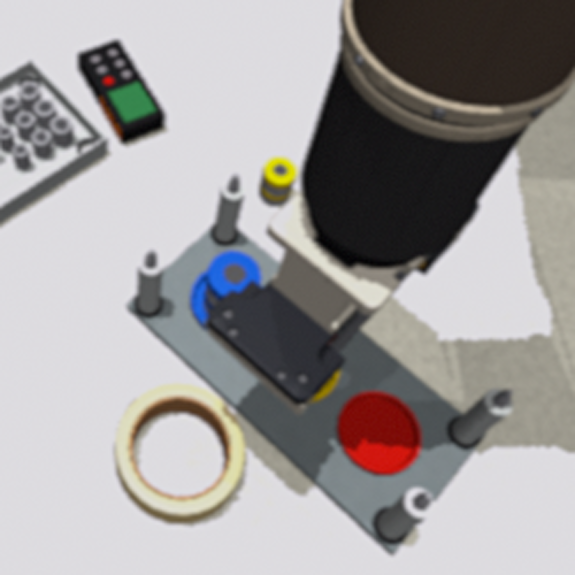

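Blue stands in the blue holder (crop 235,275) and the red holder is free (378,432). Take red.

```bash
python3 -m crank '{"delta_pos":[[0.03,0.0015,0],[0.05,0.0015,0],[0.057,0.0015,0],[0.057,0.0015,0],[0.057,0.0015,0],[0.057,0.0015,0],[0.057,0.0015,0],[0.057,0.0015,0],[0.057,0.0015,0],[0.057,0.0015,0],[0.057,0.0015,0],[0.03,0.0015,0]],"turn":[[0,0,0],[0,0,0],[0,0,0],[0,0,0],[0,0,0],[0,0,0],[0,0,0],[0,0,0],[0,0,0],[0,0,0],[0,0,0],[0,0,0]],"grip":[1,1,1,0.3,0.3,0.3,0.3,0.3,0.3,0.3,0.3,0.3]}'; python3 -m crank '{"delta_pos":[[-0.02,0,0],[-0.02,0,0.02],[-0.02,0,0.05],[-0.02,0,0.079],[-0.02,0,0.079],[-0.02,0,0.079],[-0.02,0,0.079],[-0.02,0,0.079]],"turn":[[0,0,0],[0,0,0],[0,0,0],[0,0,0],[0,0,0],[0,0,0],[0,0,0],[0,0,0]],"grip":[0.3,0.3,0.3,0.3,0.3,0.3,0.3,0.3]}'; python3 -c "
from h import *
go(.6115,.2805,.044,-9.7)"
```

```text
clock: 11.0
tool_pos: [0.5941, 0.2, 0.0655]
orientation: [126.4, 89.5, -153.4]
force: [-1.0, 0.0, -2.6]
opening: 0.0429
clock: 11.67
tool_pos: [0.61, 0.2789, 0.0896]
orientation: [135.1, 89.9, -144.6]
force: [-0.6, 0.4, -1.5]
opening: 0.0433
d [ 0.0456 -0.0012  0.0019] turn [-1.7998e+02  8.0000e-02 -8.0000e-02]
d [ 0.0456 -0.0012  0.0019] turn [ 0.02 -0.05 -0.05]
j [ 41.2  26.3  -9.4  -0.  -54.4 -50.9] tcp [0.61   0.2789 0.0896] F [-0.6  0.4 -1.5] open 0.0433 t 11.67
```

```bash
python3 -m crank '{"delta_pos":[[0.025,-0.001,0.002],[0.04,-0.001,0.002],[0.0455,-0.001,0.002],[0.0455,-0.001,0.002],[0.0455,-0.001,0.002],[0.0455,-0.001,0.002],[0.0455,-0.001,0.002],[0.0455,-0.001,0.002],[0.0455,-0.001,0.002],[0.0455,-0.001,0.002],[0.02,-0.001,0.002],[-0.02,-0.001,0.002]],"turn":[[0,0,0],[0,0,0],[0,0,0],[0,0,0],[0,0,0],[0,0,0],[0,0,0],[0,0,0],[0,0,0],[0,0,0],[0,0,0],[0,0,0]],"grip":[0.3,0.3,0.3,0.3,0.3,1,1,1,1,1,1,1]}'; python3 -m crank '{"delta_pos":[[-0.06,0,0],[-0.06,0,0],[-0.06,0,0]],"turn":[[0,0,0],[0,0,0],[0,0,0]],"grip":[1,1,1]}'; python3 -c "
from h import *
go(.460,.1868,.15,-9.7);go(.460,.1868,.03,20)"
```

```text
clock: 12.67
tool_pos: [0.6092, 0.2797, 0.1063]
orientation: [133.6, 89.5, -146.1]
force: [0.9, -0.0, 0.1]
opening: 0.0836
clock: 12.92
tool_pos: [0.6146, 0.2829, 0.1771]
orientation: [-48.8, 89.4, 31.5]
force: [0.7, 0.4, 0.3]
opening: 0.0878
d [ 0.0253  0.1365 -0.1207] turn [-179.91   -0.67    0.59]
d [ 0.0253  0.1365 -0.1207] turn [0.09 0.37 0.43]
j [ 41.2  22.2  -3.5   0.1 -63.7 -50.9] tcp [0.6146 0.2829 0.1771] F [0.7 0.4 0.3] open 0.0878 t 12.92
d [ 0.1453  0.1374 -0.1215] turn [150.39   0.69  -0.34]
d [ 0.1453  0.1374 -0.1215] turn [-29.61   0.25   0.51]
j [ 41.2  22.2  -3.5   0.1 -63.7 -50.9] tcp [0.6146 0.2829 0.1771] F [0.7 0.4 0.3] open 0.0878 t 12.92
```

```bash
python3 -m crank '{"delta_pos":[[0,0.1365,-0.1207],[0,0.1365,-0.1207],[0,0.1365,-0.1207],[0,0.1365,-0.1207],[0,0.1365,-0.1207],[0.04,0.1365,-0.1207],[0.06,0.1365,-0.1207],[0.06,0.1365,-0.1207],[0.06,0.1365,-0.1207],[0.06,0.1365,-0.1207],[0.06,0.1365,-0.1207]],"turn":[[0,0,0],[0,0,0],[0,0,0],[0,0,0],[0,0,0],[0,0,0],[0,0,0],[0,0,0],[0,0,0],[0,0,0],[0,0,0]],"grip":[1,1,1,1,1,1,1,1,1,1,1]}'; python3 -c "
from h import *
go(.460,.1868,.0315,-9.7)
snap('scene','a4')
cv2.imwrite('pics/a4c.png',cv2.resize(cv2.imread('pics/a4.png')[120:370,270:520],None,fx=2.3,fy=2.3,interpolation=2))"
```

```text
clock: 13.83
tool_pos: [0.4581, 0.1861, 0.1116]
orientation: [-45.3, 89.9, 35.1]
force: [0.2, 0.5, -0.1]
opening: 0.0877
d [ 0.0801 -0.0017  0.0009] turn [-1.7995e+02 -1.3000e-01  1.3000e-01]
d [ 0.0801 -0.0017  0.0009] turn [0.05 0.08 0.09]
j [ 44.9   9.9 -30.8   0.  -49.2 -54.6] tcp [0.4581 0.1861 0.1116] F [ 0.2  0.5 -0.1] open 0.0877 t 13.83
```

View pics/a4c.png

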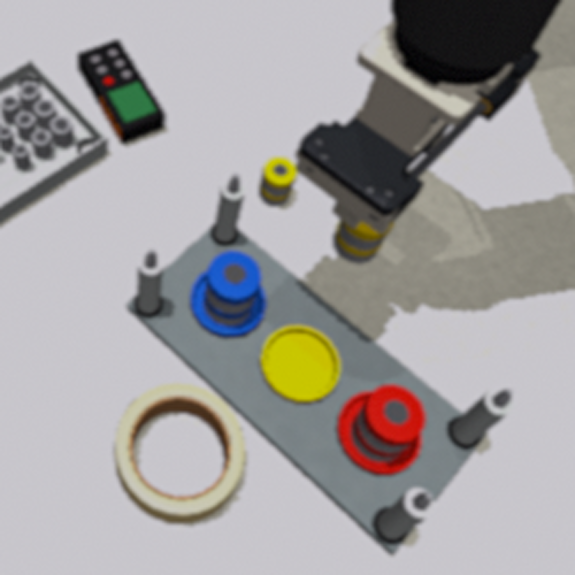

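Swap done: blue in blue (235,280), red in red (393,415), gripper over the larger yellow tin (360,240). Grip it.

```bash
python3 -m crank '{"delta_pos":[[0.03,-0.001,0.001],[0.06,-0.001,0.001],[0.075,-0.001,0.001],[0.08,-0.001,0.001],[0.08,-0.001,0.001],[0.08,-0.001,0.001],[0.08,-0.001,0.001],[0.08,-0.001,0.001],[0.08,-0.001,0.001],[0.08,-0.001,0.001],[0.08,-0.001,0.001],[0.08,-0.001,0.001]],"turn":[[0,0,0],[0,0,0],[0,0,0],[0,0,0],[0,0,0],[0,0,0],[0,0,0],[0,0,0],[0,0,0],[0,0,0],[0,0,0],[0,0,0]],"grip":[1,1,1,1,1,0.3,0.3,0.3,0.3,0.3,0.3,0.3]}'; python3 -c "
from h import *
go(.598,.2016,.045,-9.7)"
```

```text
clock: 14.88
tool_pos: [0.4583, 0.1862, 0.0305]
orientation: [-36.4, 90.0, 43.9]
force: [-0.7, -0.3, -0.3]
opening: 0.0465
d [-0.0145 -0.1351  0.0387] turn [-1.7996e+02 -3.0000e-02  3.0000e-02]
d [-0.0145 -0.1351  0.0387] turn [0.04 0.02 0.02]
j [ 44.9  16.6 -35.7   0.  -37.7 -54.6] tcp [0.4583 0.1862 0.0305] F [-0.7 -0.3 -0.3] open 0.0465 t 14.88
```

```bash
python3 -m crank '{"delta_pos":[[0,0,0],[0,0,0],[0,0,0],[-0.03,0,0],[-0.06,0,0],[-0.06,-0.03,0.01],[-0.06,-0.07,0.02],[-0.06,-0.105,0.03],[-0.06,-0.135,0.0387],[-0.06,-0.135,0.0387],[-0.06,-0.135,0.0387],[-0.06,-0.135,0.0387]],"turn":[[0,0,0],[0,0,0],[0,0,0],[0,0,0],[0,0,0],[0,0,0],[0,0,0],[0,0,0],[0,0,0],[0,0,0],[0,0,0],[0,0,0]],"grip":[0.3,0.3,0.3,0.3,0.3,0.3,0.3,0.3,0.3,0.3,0.3,0.3]}'; python3 -c "
from h import *
go(.598,.2016,.044,-9.7)"
```

```text
clock: 15.88
tool_pos: [0.5968, 0.2009, 0.0889]
orientation: [124.0, 89.8, -155.7]
force: [0.3, -0.3, -2.8]
opening: 0.043
d [ 0.0448 -0.0012  0.0009] turn [ 1.7999e+02 -2.0000e-01  1.4000e-01]
d [ 0.0448 -0.0012  0.0009] turn [-0.01 -0.09 -0.13]
j [ 36.3  23.1 -14.9  -0.  -52.2 -46. ] tcp [0.5968 0.2009 0.0889] F [ 0.3 -0.3 -2.8] open 0.043 t 15.88
```

```bash
python3 -m crank '{"delta_pos":[[0.025,-0.001,0.001],[0.04,-0.001,0.001],[0.046,-0.001,0.001],[0.046,-0.001,0.001],[0.046,-0.001,0.001],[0.046,-0.001,0.001],[0.046,-0.001,0.001],[0.046,-0.001,0.001],[0.046,-0.001,0.001],[0.046,-0.001,0.001],[0.02,-0.001,0.001],[-0.02,-0.001,0.001]],"turn":[[0,0,0],[0,0,0],[0,0,0],[0,0,0],[0,0,0],[0,0,0],[0,0,0],[0,0,0],[0,0,0],[0,0,0],[0,0,0],[0,0,0]],"grip":[0.3,0.3,0.3,0.3,0.3,1,1,1,1,1,1,1]}'; python3 -m crank '{"delta_pos":[[-0.03,0,0],[-0.06,0,0],[-0.09,0,0],[-0.09,0,0],[-0.09,0,0],[-0.09,0,0]],"turn":[[0,0,0],[0,0,0],[0,0,0],[0,0,0],[0,0,0],[0,0,0]],"grip":[1,1,1,1,1,1]}'; python3 -c "
from h import *
go(.630,-.159,.10,73.8)"
```

```text
clock: 16.88
tool_pos: [0.5963, 0.2009, 0.1068]
orientation: [129.5, 89.5, -150.2]
force: [1.7, 0.4, 1.1]
opening: 0.0841
clock: 17.38
tool_pos: [0.5986, 0.2023, 0.2]
orientation: [50.6, 90.0, 130.9]
force: [-0.2, 0.8, 0.0]
opening: 0.0874
d [ 0.0998 -0.0917 -0.3509] turn [ 9.652e+01 -0.000e+00 -3.000e-02]
d [ 0.0998 -0.0917 -0.3509] turn [-8.348e+01  3.000e-02 -0.000e+00]
j [ 36.3  17.5  -7.3  -0.  -65.2 -46. ] tcp [0.5986 0.2023 0.2   ] F [-0.2  0.8  0. ] open 0.0874 t 17.38
```

```bash
python3 -m crank '{"delta_pos":[[0,-0.0917,-0.351],[0,-0.0917,-0.351],[0,-0.0917,-0.351],[0,-0.0917,-0.351],[0,-0.0917,-0.351],[0,-0.0917,-0.351],[0,-0.0917,-0.351],[0,-0.0917,-0.351],[0,-0.0917,-0.351],[0,-0.0917,-0.351],[0,-0.0917,-0.351],[0,-0.0917,-0.351]],"turn":[[-83.5,0,0],[-83.5,0,0],[-83.5,0,0],[-83.5,0,0],[-83.5,0,0],[-83.5,0,0],[-83.5,0,0],[-83.5,0,0],[-83.5,0,0],[-83.5,0,0],[-83.5,0,0],[-83.5,0,0]],"grip":[1,1,1,1,1,1,1,1,1,1,1,1]}'; python3 -c "
from h import *
go(.630,-.159,.12,73.8)
s=snap('top','a5')
P=cloud(s);z=P[...,2]
m=(z>.092)&(z<.113)&(abs(P[...,0]-.6)<.12)&(abs(P[...,1]-.2)<.17)
k,l,st,c=cv2.connectedComponentsWithStats(m.astype(np.uint8))
for i in range(1,k):
  if st[i,4]>8:print(c[i].round(1),P[l==i].mean(0).round(4))
cv2.imwrite('pics/a5c.png',cv2.convertScaleAbs(cv2.resize(s['pixels'][110:290,140:440],None,fx=2.6,fy=2.6,interpolation=2),alpha=1.6))"
```

```text
clock: 18.38
tool_pos: [0.6293, -0.1604, 0.1979]
orientation: [14.1, 89.8, 177.7]
force: [-0.5, 0.4, 0.4]
opening: 0.0878
d [ 0.0779 -0.0016 -0.0005] turn [ 1.7983e+02 -8.0000e-02 -3.2000e-01]
d [ 0.0779 -0.0016 -0.0005] turn [-0.17  0.2  -0.05]
j [  2.9  19.3  -4.9  -0.  -66.   70.8] tcp [ 0.6293 -0.1604  0.1979] F [-0.5  0.4  0.4] open 0.0878 t 18.38
[156.  163.9] [0.6665 0.3196 0.1018]
[149.4 210.2] [0.5685 0.336  0.1009]
```

View pics/a5c.png

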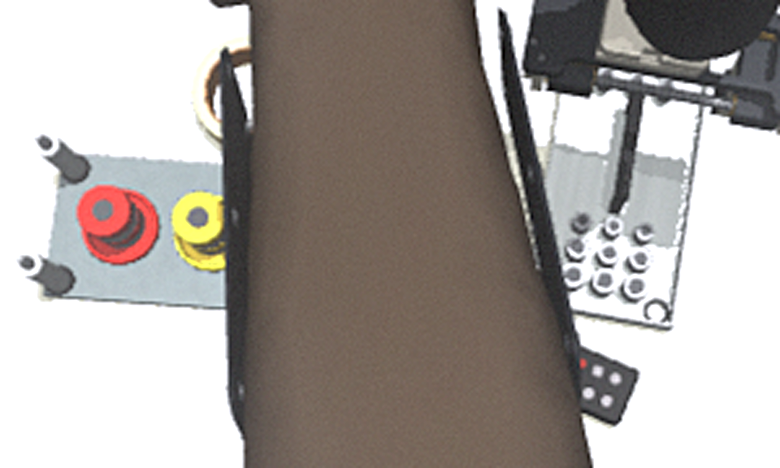

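Yellow is in its holder (198,215) and the jaws lie across the handle. Descend to the handle.

```bash
python3 -m crank '{"delta_pos":[[0.035,-0.0015,0],[0.07,-0.0015,0],[0.105,-0.0015,0],[0.135,-0.0015,0],[0.15,-0.0015,0],[0.158,-0.0015,0],[0.158,-0.0015,0],[0.158,-0.0015,0],[0.158,-0.0015,0]],"turn":[[0,0,0],[0,0,0],[0,0,0],[0,0,0],[0,0,0],[0,0,0],[0,0,0],[0,0,0],[0,0,0]],"grip":[1,1,1,1,1,1,1,1,1]}'; python3 -m crank '{"delta_pos":[[0,0,0],[0,0,0],[0,0,0],[0,0,0],[0,0,0],[0,0,0],[0,0,0],[0,0,0],[0,0,0],[0,0,0],[0,0,0],[0,0,0]],"turn":[[0,0,0],[0,0,0],[0,0,0],[0,0,0],[0,0,0],[0,0,0],[0,0,0],[0,0,0],[0,0,0],[0,0,0],[0,0,0],[0,0,0]],"grip":[0,0,0,0,0,0,0,0,0,0,0,0]}';  python3 -m crank '{"delta_pos":[[0,0,0],[0,0,0],[0,0,0]],"turn":[[0,0,0],[0,0,0],[0,0,0]],"grip":[0,0,0]}';python3 -c "
from h import *
go(.630,-.159,.04,73.8)"
```

```text
clock: 19.18
tool_pos: [0.6318, -0.1576, 0.0435]
orientation: [-169.7, 89.9, -6.3]
force: [-0.1, 1.0, 0.3]
opening: 0.0875
clock: 20.18
tool_pos: [0.6305, -0.1581, 0.0422]
orientation: [51.7, 89.9, -144.9]
force: [-1.7, -5.5, 0.5]
opening: 0.0132
clock: 20.43
tool_pos: [0.6305, -0.158, 0.0422]
orientation: [45.8, 90.0, -150.8]
force: [-2.0, -4.1, -0.2]
opening: 0.0121
d [0.0022 0.0011 0.0002] turn [ 1.7961e+02 -5.0000e-02 -5.0000e-02]
d [0.0022 0.0011 0.0002] turn [-0.39  0.03 -0.03]
j [  3.1  27.6 -14.7   0.  -47.7  70.3] tcp [ 0.6305 -0.158   0.0422] F [-2.  -4.1 -0.2] open 0.0121 t 20.43
```

```bash
python3 -m crank '{"delta_pos":[[-0.01,0,0],[-0.03,0,0],[-0.05,0,0],[-0.075,0,0],[-0.1,0,0],[-0.125,0,0],[-0.14,0,0],[-0.14,0,0],[-0.14,0,0],[-0.14,0,0]],"turn":[[0,0,0],[0,0,0],[0,0,0],[0,0,0],[0,0,0],[0,0,0],[0,0,0],[0,0,0],[0,0,0],[0,0,0]],"grip":[0,0,0,0,0,0,0,0,0,0]}'; python3 -c "
from h import *
go(.598,.2016,.18,-9.7)"
```

```text
clock: 21.27
tool_pos: [0.6296, -0.1569, 0.1803]
orientation: [-7.3, 89.8, 156.1]
force: [-0.1, -0.1, -6.8]
opening: 0.0119
d [ 0.0009 -0.3345  0.1328] turn [-96.91   0.11   0.16]
d [ 0.0009 -0.3345  0.1328] turn [83.09  0.16 -0.11]
j [  3.1  20.   -6.3  -0.1 -63.8  70.3] tcp [ 0.6296 -0.1569  0.1803] F [-0.1 -0.1 -6.8] open 0.0119 t 21.27
```

```bash
python3 -m crank '{"delta_pos":[[-0.005,-0.01,0.004],[-0.01,-0.03,0.012],[-0.01,-0.055,0.022],[-0.01,-0.08,0.032],[-0.01,-0.105,0.042],[-0.01,-0.13,0.052],[-0.01,-0.155,0.062],[-0.01,-0.18,0.072],[-0.01,-0.205,0.082],[-0.01,-0.23,0.091],[-0.01,-0.255,0.101],[-0.01,-0.275,0.109]],"turn":[[2,0,0],[7,0,0],[13,0,0],[19,0,0],[25,0,0],[31,0,0],[37,0,0],[43,0,0],[49,0,0],[55,0,0],[61,0,0],[66,0,0]],"grip":[0,0,0,0,0,0,0,0,0,0,0,0]}'; python3 -c "
from h import *
go(.598,.2016,.18,-9.7)"
```

```text
clock: 22.27
tool_pos: [0.6035, 0.1387, 0.1899]
orientation: [98.1, 89.8, -164.8]
force: [0.4, -1.2, -6.9]
opening: 0.0116
d [ 0.0098 -0.0024  0.0631] turn [-1.6318e+02  2.8000e-01 -8.0000e-02]
d [ 0.0098 -0.0024  0.0631] turn [16.82 -0.06 -0.2 ]
j [ 31.   16.9  -9.5  -0.1 -63.8 -23.8] tcp [0.6035 0.1387 0.1899] F [ 0.4 -1.2 -6.9] open 0.0116 t 22.27
```

```bash
python3 -m crank '{"delta_pos":[[0.002,0,0.02],[0.004,-0.001,0.04],[0.006,-0.002,0.054],[0.008,-0.002,0.063],[0.01,-0.002,0.063],[0.01,-0.002,0.063],[0.01,-0.002,0.063],[0.01,-0.002,0.063],[0.01,-0.002,0.063],[0.01,-0.002,0.063]],"turn":[[5,0,0],[10,0,0],[14,0,0],[16.8,0,0],[16.8,0,0],[16.8,0,0],[16.8,0,0],[16.8,0,0],[16.8,0,0],[16.8,0,0]],"grip":[0,0,0,0,0,0,0,0,0,0]}'
cat > m.py <<'E'
from h import *
import sys
f=sys.argv[1]
go(.598,.2016,.18,-9.7)
for n in('scene','top'):
    s=snap(n,f+n);P=cloud(s);z=P[...,2]
    for lo,hi in((.155,.22),(.085,.114)):
        m=(z>lo)&(z<hi)&(abs(P[...,0]-.6)<.12)&(abs(P[...,1]-.2)<.19)
        k,l,st,c=cv2.connectedComponentsWithStats(m.astype(np.uint8))
        for i in range(1,k):
            if st[i,4]>15:
                q=P[l==i];print(n,lo,c[i].round(),st[i,4],q.mean(0).round(4),cv2.minAreaRect((q[:,:2]*1000).astype(np.float32)))
a=cv2.resize(cv2.imread(f'pics/{f}scene.png')[120:370,270:520],None,fx=2.3,fy=2.3,interpolation=2)
cv2.imwrite(f'pics/{f}c.png',a)
b=cv2.convertScaleAbs(cv2.resize(cv2.imread(f'pics/{f}top.png')[120:270,120:340],None,fx=3.5,fy=3.5,interpolation=2),alpha=1.6)
cv2.imwrite(f'pics/{f}d.png',b)
E
python3 m.py b
```

```text
clock: 23.1
tool_pos: [0.5989, 0.1993, 0.1823]
orientation: [-25.7, 90.0, 54.9]
force: [-0.5, 0.3, -6.8]
opening: 0.0118
d [0.0023 0.0012 0.0021] turn [-1.7971e+02 -1.0000e-02  1.0000e-02]
d [0.0023 0.0012 0.0021] turn [0.29 0.01 0.  ]
j [ 36.1  18.2  -8.7  -0.  -63.1 -45.5] tcp [0.5989 0.1993 0.1823] F [-0.5  0.3 -6.8] open 0.0118 t 23.1
scene 0.155 [421. 259.] 2061 [0.6123 0.2137 0.1637] ((600.5381469726562, 199.27642822265625), (284.49267578125, 129.82122802734375), 80.69673919677734)
scene 0.155 [365. 206.] 965 [0.5874 0.0993 0.1704] ((584.5631103515625, 98.66455841064453), (44.05670166015625, 75.66045379638672), 80.52874755859375)
scene 0.155 [386. 213.] 108 [0.5809 0.135  0.1731] ((576.4703369140625, 135.32102966308594), (14.72297191619873, 40.479976654052734), 87.23870086669922)
scene 0.155 [441. 256.] 209 [0.6105 0.2418 0.1931] ((607.33056640625, 240.5440216064453), (17.163726806640625, 13.050943374633789), 82.89027404785156)
scene 0.155 [454. 266.] 281 [0.6005 0.2664 0.1697] ((597.86669921875, 266.78802490234375), (15.826167106628418, 43.36663818359375), 80.6810073852539)
sc
[... 2303 characters left out ...]
 ((562.2096557617188, 140.45970153808594), (13.705167770385742, 14.871529579162598), 87.11809539794922)
top 0.155 [251. 198.] 95 [0.5571 0.1168 0.1725] ((557.9515380859375, 117.25714111328125), (17.726402282714844, 18.0974063873291), 71.89763641357422)
top 0.155 [264. 199.] 119 [0.5531 0.0932 0.1734] ((554.446533203125, 93.3532485961914), (20.692808151245117, 20.639556884765625), 83.51702880859375)
top 0.085 [150. 214.] 21 [0.5634 0.3389 0.0891] ((563.0520629882812, 339.10943603515625), (16.616872787475586, 5.110533714294434), 82.35396575927734)
top 0.085 [273. 222.] 31 [0.5208 0.0856 0.0896] ((520.5325317382812, 86.41270446777344), (18.829389572143555, 6.403566837310791), 83.51280975341797)
```

View pics/bc.png

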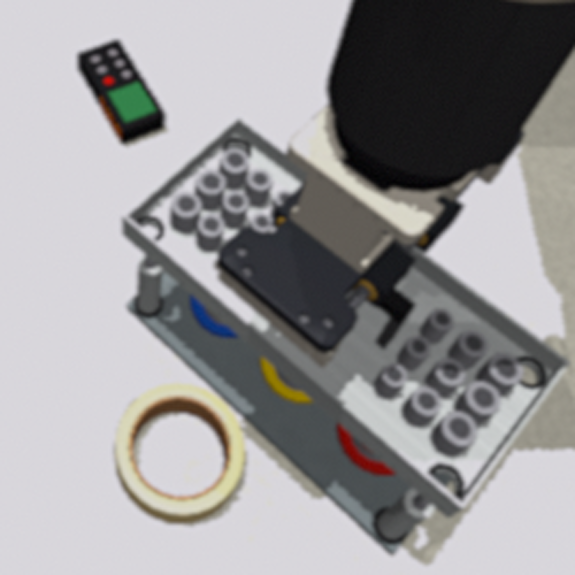

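View pics/bd.png

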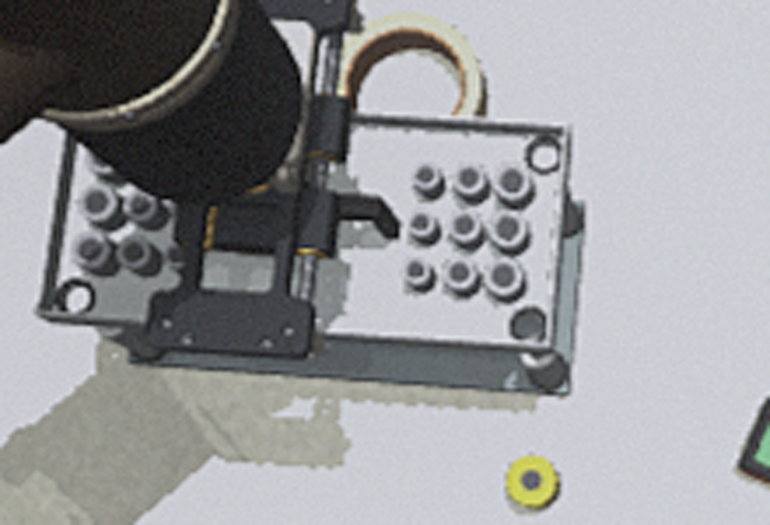

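The tray is over the caddy, ~2 mm and 0.35° off; correcting while lowering to just past the tips.

```bash
python3 -m crank '{"delta_pos":[[0,0.001,0.002],[0,0.001,0.002],[0.008,0.001,0.002],[0.016,0.001,0.002],[0.024,0.001,0.002],[0.03,0.001,0.002],[0.034,0.001,0.002],[0.036,0.001,0.002],[0.036,0.001,0.002],[0.036,0.001,0.002]],"turn":[[0.35,0,0],[0.35,0,0],[0.35,0,0],[0.35,0,0],[0.35,0,0],[0.35,0,0],[0.35,0,0],[0.35,0,0],[0.35,0,0],[0.35,0,0]],"grip":[0,0,0,0,0,0,0,0,0,0]}'; python3 m.py d | grep -v 'top 0.1'
```

```text
clock: 24.03
tool_pos: [0.5983, 0.202, 0.1463]
orientation: [-102.1, 90.0, -21.8]
force: [0.8, 0.2, -5.8]
opening: 0.012
d [-0.0337  0.0002 -0.0004] turn [1.7997e+02 2.0000e-02 0.0000e+00]
d [-0.0337  0.0002 -0.0004] turn [-0.03 -0.    0.01]
j [ 36.3  19.9 -11.3   0.  -58.8 -46.1] tcp [0.5983 0.202  0.1463] F [ 0.8  0.2 -5.8] open 0.012 t 24.03
scene 0.155 [385. 271.] 115 [0.6871 0.1884 0.2162] ((686.4540405273438, 187.4353790283203), (76.31534576416016, 2.546482563018799), 79.83927154541016)
scene 0.155 [437. 263.] 127 [0.6098 0.2431 0.1678] ((615.234130859375, 241.6522979736328), (16.92829704284668, 27.808372497558594), 79.48201751708984)
scene 0.085 [427. 276.] 4025 [0.609  0.2359 0.1118] ((595.3585205078125, 202.63833618164062), (280.0115661621094, 117.15145874023438), 80.28616333007812)
scene 0.085 [361. 222.] 23 [0.5886 0.0973 0.1117] ((589.2463989257812, 97.35738372802734), (7.816518306732178, 19.261600494384766), 50.32509994506836)
scene 0.085 [393. 292.] 388 [0.6649 0.2042 0.1084] ((660.220947265625, 191.8470458984375), (283.7901306152344, 7.546043395996094), 80.412605285644
[... 653 characters left out ...]
(560.537841796875, 138.79754638671875), (131.22312927246094, 61.75114440917969), 80.47655487060547)
top 0.085 [258. 196.] 28 [0.5735 0.1091 0.1122] ((574.0936889648438, 108.87606048583984), (13.401057243347168, 15.94857406616211), 38.484886169433594)
top 0.085 [248. 195.] 36 [0.5779 0.1293 0.1121] ((578.5720825195312, 130.1930389404297), (12.289328575134277, 19.525348663330078), 3.841273546218872)
top 0.085 [191. 202.] 137 [0.5758 0.2475 0.1123] ((575.91943359375, 247.29722595214844), (38.30872344970703, 22.092632293701172), 79.93984985351562)
top 0.085 [207. 202.] 16 [0.5707 0.2148 0.1126] ((570.8345947265625, 214.89137268066406), (2.9523487091064453, 18.508424758911133), 80.29314422607422)
```

View pics/dc.png

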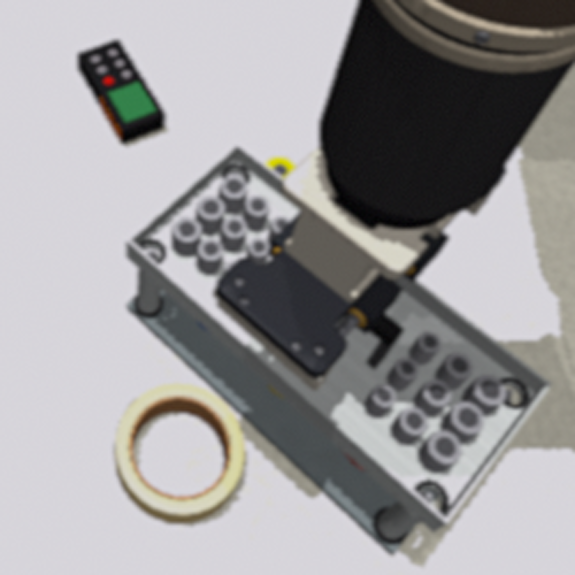

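View pics/dd.png

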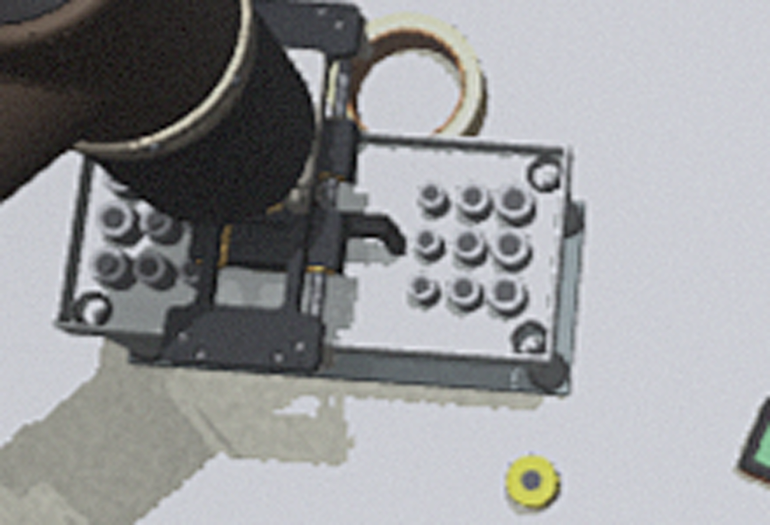

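The spigot tips show inside the holes (545,175; 530,338; 92,310) and the force is just the tray's weight. Lower slowly to the shoulders.

```bash
python3 -m crank '{"delta_pos":[[0.003,0,0],[0.006,0,0],[0.009,0,0],[0.011,0,0],[0.013,0,0],[0.014,0,0],[0.014,0,0],[0.014,0,0]],"turn":[[0,0,0],[0,0,0],[0,0,0],[0,0,0],[0,0,0],[0,0,0],[0,0,0],[0,0,0]],"grip":[0,0,0,0,0,0,0,0]}'
```

```text
clock: 24.8
tool_pos: [0.5981, 0.202, 0.1322]
orientation: [179.3, 90.0, -100.4]
force: [0.2, 0.1, -5.1]
opening: 0.0121
```

```bash
python3 -m crank '{"delta_pos":[[0.001,0,0],[0.002,0,0],[0.0025,0,0],[0.003,0,0],[0.003,0,0],[0.003,0,0]],"turn":[[0,0,0],[0,0,0],[0,0,0],[0,0,0],[0,0,0],[0,0,0]],"grip":[0,0,0,0,0,0]}'
```

```text
clock: 25.3
tool_pos: [0.5982, 0.202, 0.1301]
orientation: [-61.5, 90.0, 18.8]
force: [-4.1, 0.5, 4.5]
opening: 0.0115
```

Contact at the expected seated height (.130). Release gently and rise.

```bash
python3 -m crank '{"delta_pos":[[0,0,0],[0,0,0],[0,0,0],[0,0,0],[0,0,0],[0,0,0],[0,0,0],[0,0,0],[0,0,0],[-0.02,0,0],[-0.05,0,0],[-0.09,0,0]],"turn":[[0,0,0],[0,0,0],[0,0,0],[0,0,0],[0,0,0],[0,0,0],[0,0,0],[0,0,0],[0,0,0],[0,0,0],[0,0,0],[0,0,0]],"grip":[0.7,0.7,0.7,0.7,0.7,0.7,0.7,0.7,0.7,0.7,0.7,0.7]}'; python3 -m crank '{"delta_pos":[[-0.04,0,0],[-0.05,0.02,-0.03],[-0.05,0.04,-0.06],[-0.05,0.06,-0.09],[-0.05,0.08,-0.12],[-0.05,0.1,-0.15],[-0.05,0.12,-0.18],[-0.05,0.12,-0.21],[-0.05,0.12,-0.24],[-0.05,0.12,-0.27],[-0.05,0.12,-0.3],[-0.05,0.12,-0.3]],"turn":[[0,0,0],[0,0,0],[0,0,0],[0,0,0],[0,0,0],[0,0,0],[0,0,0],[0,0,0],[0,0,0],[0,0,0],[0,0,0],[0,0,0]],"grip":[0.7,0.7,0.7,0.7,0.7,0.7,0.7,0.7,0.7,0.7,0.7,0.7]}'
cat > n.py <<'E'
from h import *
import sys
f=sys.argv[1];go(.6,-.2,.3,-9.7)
for n in('scene','top'):
    s=snap(n,f+n);P=cloud(s);C=np.array([.598,.2013]);a=np.radians(-9.75)
    L=(P[...,:2]-C)@np.array([[np.cos(a),-np.sin(a)],[np.sin(a),np.cos(a)]]);z=P[...,2]
    m=(z>.08)&(z<.17)&(abs(L[...,0])<.08)&(abs(L[...,1])<.17)&(s['range_z']>0)
    print(n,'rect',cv2.minAreaRect((P[m&(z>.1)][:,:2]*1000).astype(np.float32)))
    for lo,hi,nm in((.092,.100,'floor'),(.111,.119,'rim')):
        q=m&(z>lo)&(z<hi);A=np.c_[L[q],np.ones(q.sum())];r=np.linalg.lstsq(A,z[q],rcond=None)[0];print(nm,q.sum(),'z',z[q].mean().round(4),'tilt deg',np.degrees(r[:2]).round(2))
    q=m&(z>.138);print('handle',q.sum(),P[q].mean(0).round(4),np.percentile(z[q],[5,50,95]).round(4))
    for nm,p0 in(('tape',(.718,.1605)),('meter',(.449,-.089))):
        q=(np.hypot(P[...,0]-p0[0],P[...,1]-p0[1])<.075)&(z>.02)&(z<.04);print(nm,q.sum(),P[q].mean(0).round(4))
a=cv2.resize(cv2.imread(f'pics/{f}scene.png')[110:390,250:530],None,fx=2.1,fy=2.1,interpolation=2)
cv2.imwrite(f'pics/{f}c.png',a)
b=cv2.convertScaleAbs(cv2.resize(cv2.imread(f'pics/{f}top.png')[120:270,120:340],None,fx=3.5,fy=3.5,interpolation=2),alpha=1.6)
cv2.imwrite(f'pics/{f}d.png',b)
E
python3 n.py e
```

```text
clock: 26.3
tool_pos: [0.5966, 0.2012, 0.2174]
orientation: [128.7, 89.7, -151.1]
force: [0.7, 0.7, 0.1]
opening: 0.0616
clock: 27.3
tool_pos: [0.4278, -0.0767, 0.2696]
orientation: [-125.3, 90.0, -45.1]
force: [-0.2, 0.3, 0.5]
opening: 0.0615
d [-0.0304 -0.1909 -0.0919] turn [1.7982e+02 3.0000e-02 2.0000e-02]
d [-0.0304 -0.1909 -0.0919] turn [-0.18 -0.01  0.02]
j [ 16.   -4.6 -23.6   0.  -71.  -25.9] tcp [ 0.4278 -0.0767  0.2696] F [-0.2  0.3  0.5] open 0.0615 t 27.3
scene rect ((599.6878051757812, 202.00033569335938), (284.7184143066406, 129.78408813476562), 80.27003479003906)
floor 6954 z 0.0961 tilt deg [-0.11 -0.03]
rim 1666 z 0.115 tilt deg [0.08 0.01]
handle 643 [0.6026 0.2039 0.151 ] [0.1411 0.1531 0.1551]
tape 1331 [0.7208 0.1605 0.0345]
meter 837 [ 0.4518 -0.0873  0.0267]
top rect ((599.3160400390625, 205.2691650390625), (285.5357360839844, 129.26490783691406), 80.46421813964844)
floor 4521 z 0.0967 tilt deg [0.03 0.04]
rim 738 z 0.1155 tilt deg [-0.06 -0.06]
handle 368 [0.5976 0.2037 0.1529] [0.1433 0.1539 0.1571]
tape 637 [0.726  0.1601 0.0348]
meter 0 [nan nan nan]n.py:13: RuntimeWarning: Mean of empty slice.
  q=(np.hypot(P[...,0]-p0[0],P[...,1]-p0[1])<.075)&(z>.02)&(z<.04);print(nm,q.sum(),P[q].mean(0).round(4))
  ret = um.true_divide(
```

View pics/ec.png

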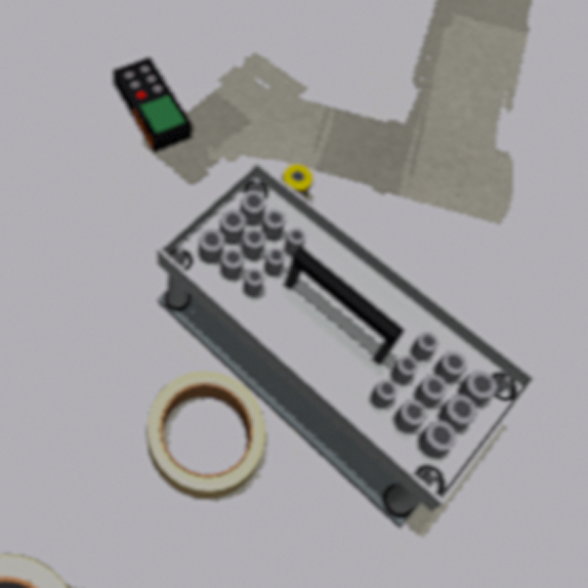

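The tray lies level on all four posts: floor at 96 mm (expected 96) and tilt about 0.1° or less. The spigots show in the four holes and the bystanders are in place. Handing in.

```bash
python3 -c "
from plant import *
print(close_job())"
```

```text
the job is handed in; nothing more can be done
None
```

The job is done and handed in at about 27 s on the robot clock, well under the 112 s limit.

- **Tins:** I moved red into the empty yellow holder for the moment, put blue in the blue holder, then red in the red holder. Last, I moved the larger yellow tin from the bench into the yellow holder. Pictures taken before the tray went on showed each tin in its own colour.
- **Tray:** I gripped it by the handle, turned it 83° and lowered it over the posts. It made contact at the expected seated height.

**Last checks**
- The tray floor measures 96 to 97 mm above the bench, against 96 mm expected, with a tilt of about 0.1° or less in both cameras.
- The spigots show in all four holes, and the gripper is open and clear of everything.
- The scene camera put the tape roll and the laser meter where they started, within about 0.5 mm. The top camera could not see the meter at the end because the arm was over it. Its tape reading was not comparable with the first one.
- I could not look at the tins again once the tray covered them.

One slip along the way: at the blue tin the gripper went 17 mm too low. I raised it before closing, and the force readings showed no contact.

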